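# Lock the hand mill's crank with its pin

## Robot

A 6-joint arm with a two-finger parallel gripper is mounted at the origin on a cart in front of the work surface, level with it; the furniture and walls round the work are solid. World frame = base frame: x ahead of the robot, y to its left, z up, the work surface at z = 0. Lengths are in m, angles in degrees, forces in N, time in s.
With the tool pointing down it reaches from about 0.15 to 0.775 m from the base axis. Payload 6.1 kg.
Tool frame: the origin (TCP) lies midway between the tips of the shut fingers; the grasp point (between the pads) lies grasp_offset behind it (grasp_offset is the distance from the TCP to the grasp point, in m); z points along the fingers, y is the line along which they close (so a half turn about z gives the same grasp; the last joint's range is limited). The gripper opens to 85 mm and grips with 20 to 120 N. Pads are 22 mm wide; open, the fingers measure 114 mm over their backs; the gripper's body (76 mm by 85 mm) begins 54 mm behind the grasp point. The pads swing forward as they close: fully open they stand 13 mm farther back than shut.
Start: joints at [-74.714, 7.208, -2.269, 80.523, 0, 90], TCP at [0.138, -0.506, 0.231] pointing down, gripper open.
Joint ranges: [-155.77, 155.77], [-54.66, 111.73], [-72.52, 77.12], [-102.08, 115.82], [-83.92, 84.16], [-180, 180]. Speed limits (degrees/s): [136.94, 136.94, 172.46, 180, 180, 180].

## Interface

Orientations are given as [roll, pitch, yaw] about the fixed x, y, z axes, in that order (R = Rz(yaw) Ry(pitch) Rx(roll)).
In Python, from rig import get_state, camera, sign_off, grasp_offset gives the robot as it stands.
- The arm moves only by the tool move_arm, never from a script. Its arguments are lists of equal length, an entry for each row: "offset": the shift along the tool's x, y, z in mm, a list of three; "twist": the turn about the tool's z in degrees; "grip": the finger opening in mm, from 0 to 85.4. In form: {"offset": [[dx, dy, dz], ...], "twist": [twist, ...], "grip": [grip, ...]}. A call has 1 to 10 rows; each row is the pose to reach, as a shift and turn from the pose commanded when the call began, along the tool's axes at that moment; what a row does not reach only later rows make up. A row lasts 1/10 s, in which the tool goes at most 50 mm and 8.59 degrees, less where a joint would pass 70% of its speed; a pose out of reach is approached as far as the arm can. A call with a gripper value outside its range is refused whole. The fingers move at their own pace and stop on an object; "squeeze" is the grip in N (left out, the last holds). Time passes only in rows, so rows that repeat a pose let the fingers close. It gives the time, the measured TCP pose, the force, the opening and the grip force at its end, in the units of the state.
- get_state(): the state, without advancing time (a new reading comes with each control period).
- camera(name): name is "scene" or "top" or "wrist"; returns a dict with "pixels" (400x640x3 uint8, red, green, blue), "K" (3x3 intrinsics, pixels), "R" (3x3) and "t" (3): a world point X has camera coordinates R X + t. Camera axes: x right, y down, z forward; pixel columns grow to the right and rows downward; lengths in m; the calibration is good to about 2 mm. A picture is of the moment at which its call begins. There is no depth.
- sign_off(): hands the job in; it is judged then, once.
The state is a dict: "clock": time; "joints": joint angles; "joint_velocities": joint speeds; "joint_efforts": joint torques, N m; "eef_pos": TCP position; "orientation": TCP orientation; "wrist_force": force on the tool from outside, world axes, zero at the start; "moment": the same for the moment, N m; "grip_width": opening from 0.0 (shut) to 1.0 (fully open); "grip_force": force on a finger pad.
Only numpy, scipy, OpenCV 4.12 (cv2) and the standard library are available. Lean on these libraries where they do the work, as an engineer would, in place of code of your own. Each camera call takes 0.05 s, during which the arm holds its last target. There are 200 camera calls.

## Task

Lock the hand-cranked herb mill for storage: take the lock pin from its wooden stand, stand it in the guide hole on the mill's lid and let go, then turn the crank slowly counterclockwise (seen from above) until the pin drops into the collar's hidden hole and you feel the crank come up against it. Let go of the crank and press the pin fully home, ending with a firm push of 10 to 25 N; never force the pin, and leave the other things where they are.

Things in the scene. Friction and masses are not known exactly. Their poses are not given: they have to be found in the camera images.
- mill: the mill, fixed: a 190 x 150 x 12 mm pale wooden board with a square 124 x 124 mm aluminium casing on it, lid top 56 mm above the table. Origin: on the crank's vertical axis, at table height; z up; x points from the axis to the guide hole. The pin is forced by more than 20 N from the turning collar (11 N at the crank handle) or 40 N in all from the mill
- collar_top (a point): on the crank's axis, 44 mm above the table, at the top of the flat steel collar that turns with the crank inside the casing, hidden by the lid. The collar is 14 mm thick and has a single through hole 12.6 mm wide, 42 mm from the axis
- mill_plug (a joint): travel (m, downwards, 0 to 0.011) of a stiff rubber plug in the floor hole that lies below the collar in line with the guide; its top starts 24 mm above the table; it yields under about 4 N and stays where it is pushed
- guide_mouth (a point): centre of the mouth of the guide hole: a straight vertical hole, 12.5 mm wide and 22 mm deep, through a 30 x 36 mm rectangular boss (12 mm above the lid) and on through the lid to the collar. The mouth is 68 mm above the table and 42 mm from the crank axis along the mill's x
- crank_handle (a point): on the axis of the crank's upright round black handle (16 mm across, from 73 to 125 mm above the table, 75 mm from the crank axis), 105 mm above the table; may be pushed, or held lightly, round its circle about the mill's origin; a push on it acts 1.8 times as strongly on the caught pin
- pin: the lock pin, loose, about 45 g: steel shank 10 mm across, 54 mm long, tapered tip (4 mm), round black head 22 mm across, 16 mm high. Origin: the tip; z towards the head. It starts tip down in the stand. In the guide with its tip on the collar its shoulder is 30 mm above the guide's mouth; dropped into the collar, on the plug, 7 to 10 mm; fully home 0
- pin_shoulder (a point): underside of the pin's head on its axis, 54 mm above the tip
- stand: small wooden stand, fixed, 60 x 60 mm and 45 mm high on a 75 mm foot, with one hole 13 mm wide and 40 mm deep in its top that holds the pin. Origin: centre of its underside; pin axis at its centre; the pin's head is 59 to 75 mm above the table
- mug: white mug, 82 mm across and 94 mm high, to be left alone; origin under its centre
- spice_jar: small glass jar with steel lid, 47 mm across and 69 mm high, to be left alone; origin under its centre
- candle: tealight candle, 38 mm across and 17 mm high, to be left alone; origin under its centre
- small_jar: slim glass jar with steel lid, 41 mm across and 73 mm high, to be left alone; origin under its centre
- mill_crank: the crank, which turns about its own z, origin as the mill: x along the mill's x at one end stop (angle 0), 1.9 rad counterclockwise at the other; starts at 0 to 0.25. At 0 the arm points 2.34 rad from its x. The hole reaches the guide somewhere in 0.65 to 1.35, hidden, new each run. Friction 1 N at the handle. With the pin in, it is caught within about 0.1 rad of play

How it is judged (in metres and radians):
On the way, in this order (a step that is already met when the one before it is completed fails the run):
1. the pin stands in the guide hole on the collar, let go (horizontal distance between pin and guide_mouth below 0.006 m and z of pin_shoulder in the frame of guide_mouth between 0.024 and 0.034 m and contact force between the fingers and pin below 0.1 N), for 0.2 s.
2. the crank has been turned until the pin dropped into the collar's hole and is caught: the collar bears on the dropped pin (horizontal distance between pin and guide_mouth below 0.006 m and z of pin_shoulder in the frame of guide_mouth below 0.018 m and contact force between pin and mill_crank above 4 N), for 0.1 s.
3. the pin is pressed home with a firm push (horizontal distance between pin_shoulder and guide_mouth below 0.004 m and z of pin_shoulder in the frame of guide_mouth below 0.0025 m and contact force between the fingers and pin above 8 N), for 0.1 s.
At the end, for the whole second after the job is handed in: the pin is through the guide and the collar, its head's underside within 2.5 mm of the guide's mouth and 4 mm of its centre, upright within 0.1 rad, at rest (horizontal distance between pin_shoulder and guide_mouth below 0.004 m and z of pin_shoulder in the frame of guide_mouth below 0.0025 m and angle between pin's own z axis and vertical below 0.1 rad and linear speed of pin below 0.01 m/s); the robot touches nothing.
It fails at once if the pin was forced: more than 20 N between the pin and the turning collar, or more than 40 N in all between the pin and the mill's guide, collar and plug (contact force between pin and mill_crank above 20 N or contact force between pin and mill above 40 N).
It fails at once if a bystander was shifted by more than 20 mm (distance of any of mug, spice_jar, candle, small_jar from where it was at the start of the episode above 0.02 m).
It also fails if it takes over 72 s, if anything falls off the work surface, if the arm or the gripper's body presses on something with over 40 N, if the wrist force passes 120 N, or if a joint passes its speed limit or range.

## Working session

There is one attempt and no reset: what is moved stays moved. The work goes in short steps, Python scripts to look and compute and a tool call to move; the robot and the scene stay as the last step left them, time stands still between calls to the robot, and variables do not carry over. Pictures are saved under pics/ and viewed, at most 10 in all, crops included, and the job is handed in when it is done.

Besides the shell and the picture viewer there is one more tool, called after "Emit:" as name(argument=value, ...), one argument or row to a line, values as JSON. move_arm: Moves the arm, as the interface text tells. Its arguments: {"type":"object","properties":{"offset":{"type":"array"},"twist":{"type":"array"},"grip":{"type":"array"},"squeeze":{"type":"number"}},"required":["offset","twist","grip"]}

```bash
mkdir -p pics; ls; python3 - <<'E'
from rig import get_state,camera,grasp_offset
import cv2,numpy as np
print(grasp_offset); s=get_state(); print(s)
for n in ["scene","top"]:
    c=camera(n); cv2.imwrite(f"pics/{n}0.png",c["pixels"][:,:,::-1]); np.savez(f"pics/{n}0.npz",**c)
    print(n,c["K"].tolist(),np.round(c["R"],4).tolist(),c["t"], -c["R"].T@c["t"])
E
```

```text
pics
0.0187
{'clock': 0.0, 'joints': array([-7.47144395e+01,  7.24171674e+00, -2.32894328e+00,  8.05231442e+01,
       -9.45703146e-04,  8.99985203e+01]), 'joint_velocities': array([ 0.01433249, -0.0466148 ,  0.021577  ,  0.03276112, -0.02743303,
        0.03725956]), 'joint_efforts': array([-2.08118312e-03, -4.35909534e+01,  3.52927065e+01,  1.71557267e-02,
        5.04594288e-05, -3.49637268e-06]), 'eef_pos': array([ 0.13828979, -0.50602181,  0.2305041 ]), 'orientation': array([-1.79906196e+02,  9.43279259e-04,  1.52870417e+01]), 'wrist_force': array([-0.75371566,  0.98448639,  0.60382735]), 'moment': array([-0.00948274,  0.014599  ,  0.03654392]), 'grip_force': 0.0, 'grip_width': 0.9998370242454572}
scene [[510.0573378353884, 0.0, 314.12449355582135], [0.0, 510.0573378353884, 198.1509808298618], [0.0, 0.0, 1.0]] [[-0.8343, -0.5512, 0.0106], [-0.2888, 0.4207, -0.86], [0.4696, -0.7206, -0.5101]] [0.49034678 0.23167872 1.21473258] [-0.09438875  1.04813854  0.8137485 ]
top [[432.6402918119778, 0.0, 320.65301993108244], [0.0, 432.6402918119778, 205.95359118275013], [0.0, 0.0, 1.0]] [[0.0275, -0.9993, 0.0246], [-0.9967, -0.0293, -0.0757], [0.0764, -0.0224, -0.9968]] [-0.02735264  0.5773219   1.06685507] [0.49466682 0.0135122  1.10785858]
```

View pics/top0.png

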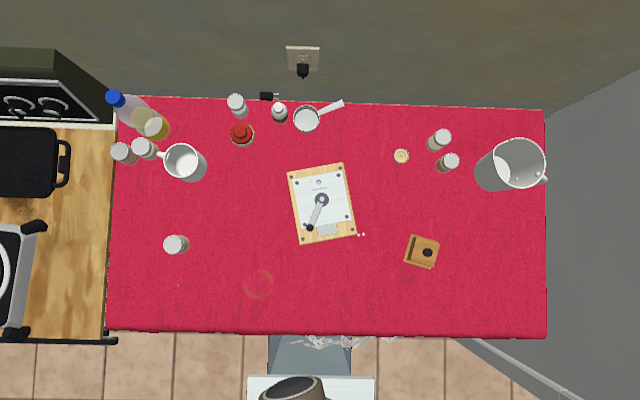

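View pics/scene0.png

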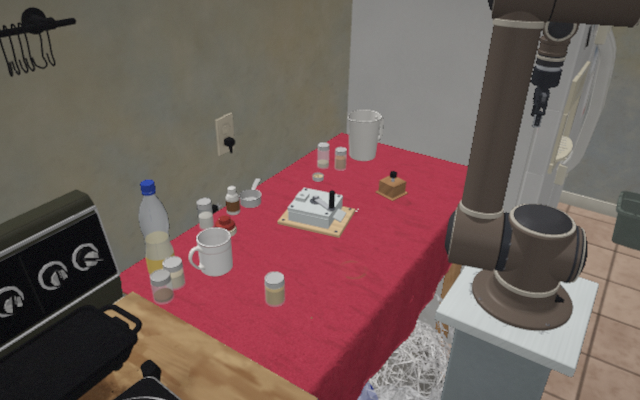

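```bash
cat > h.py <<'E'
import numpy as np,cv2
def ray(c,u,v,z):
    K,R,t=c["K"],c["R"],c["t"]; C=-R.T@t
    d=R.T@np.linalg.solve(K,[u,v,1.]); return C+d*(z-C[2])/d[2]
def proj(c,X):
    p=c["K"]@(c["R"]@np.array(X)+c["t"]); return p[:2]/p[2]
E
python3 - <<'E'
import numpy as np,cv2
c=np.load("pics/top0.npz")["pixels"][:,:,::-1]
a=cv2.resize(c[155:255,280:365],None,fx=5.8,fy=5.8,interpolation=cv2.INTER_CUBIC)
b=cv2.resize(c[225:275,400:445],None,fx=5.8,fy=5.8,interpolation=cv2.INTER_CUBIC)
o=np.zeros((a.shape[0],a.shape[1]+b.shape[1],3),np.uint8);o[:,:a.shape[1]]=a;o[:b.shape[0],a.shape[1]:]=b
cv2.imwrite("pics/z.png",o);print(o.shape,a.shape)
E
```

```text
(580, 754, 3) (580, 493, 3)
```

View pics/z.png

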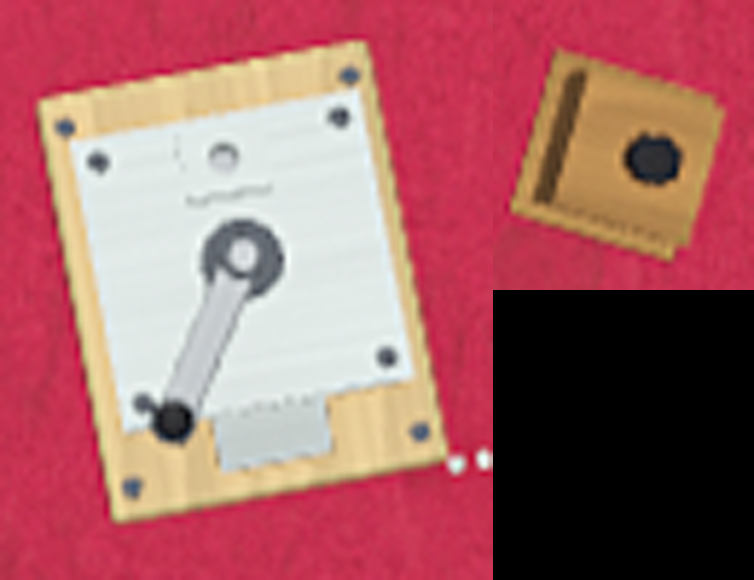

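```bash
python3 - <<'E'
import numpy as np
from h import *
c=dict(np.load("pics/top0.npz"))
f=lambda x,y,z,ox=280,oy=155: ray(c,(x+.5)/5.8-.5+ox,(y+.5)/5.8-.5+oy,z)
b=[f(*p,.012) for p in [(38,100),(367,40),(447,460),(115,522)]]
k=[f(*p,.056) for p in [(70,140),(358,92),(412,378),(124,430)]]
print(np.round(b,4),np.round(k,4),np.mean(k,0))
for q in (b,k):
  for i in range(4):
    d=q[(i+1)%4]-q[i]; print(np.hypot(*d[:2]),np.degrees(np.arctan2(d[1],d[0]))%90)
g=f(223,156,.068);a=f(242,255,.07);h=f(172,420,.125);print("g",g,"a",a,"h",h,np.hypot(*(g-a)[:2]),np.degrees(np.arctan2(*(g-a)[1::-1])),np.hypot(*(h-a)[:2]),np.degrees(np.arctan2(*(h-a)[1::-1])))
print("pin",f(160,159,.075,400,225))
for p in [(557-493,48),(723-493,100),(690-493,245),(513-493,212)]: print(f(*p,.045,400,225))
s=dict(np.load("pics/scene0.npz")); print(proj(s,g),proj(s,f(160,159,.075,400,225)))
E
```

```text
[[ 0.6633  0.0793  0.012 ]
 [ 0.6946 -0.0649  0.012 ]
 [ 0.5104 -0.1043  0.012 ]
 [ 0.4794  0.0397  0.012 ]] [[ 0.64    0.0626  0.056 ]
 [ 0.6642 -0.0585  0.056 ]
 [ 0.5437 -0.0841  0.056 ]
 [ 0.5185  0.0361  0.056 ]] [ 0.59159779 -0.01095644  0.056     ]
0.14760252912380895 12.24519672774018
0.18845060782469852 12.060236287260352
0.14729031137247456 12.115271320320076
0.18811585931174588 12.155117151234649
0.12352631322249129 11.324564187690584
0.12322896011013691 11.998342006018362
0.12281596457487955 11.848728475465307
0.12436283171534514 12.321869669618827
g [ 0.63356978 -0.00188976  0.068     ] a [ 0.59213375 -0.01091221  0.07      ] h [0.52135199 0.01598673 0.125     ] 0.04240694821873826 12.284076911238376 0.07572060698795698 159.1918828314947
pin [ 0.47098361 -0.26731208  0.075     ]
[ 0.51614128 -0.23400293  0.045     ]
[ 0.49605374 -0.30518561  0.045     ]
[ 0.4345137  -0.29153628  0.045     ]
[ 0.44640291 -0.21611727  0.045     ]
[301.53913703 194.50212348] [392.87463415 172.07679176]
```

Emit:
move_arm(
  offset=[
    [38,-14,0],
    [77,-29,0],
    [115,-43,0],
    [154,-57,0],
    [192,-71,0],
    [230,-86,5],
    [269,-100,10],
    [307,-114,20],
    [346,-128,25],
    [384,-143,30],
  ],
  twist=[3.2,3.2,3.2,3.2,3.2,3.2,3.2,3.2,3.2,3.2],
  grip=[60,60,60,60,60,60,60,60,60,60],
  squeeze=30,
)

```text
clock: 1.1
eef_pos: [0.4721, -0.2659, 0.2006]
orientation: [-180.0, 0.0, 12.1]
wrist_force: [0.5, -0.8, -0.1]
grip_width: 0.703
grip_force: 0.0
```

```bash
python3 - <<'E'
from rig import get_state,camera
import cv2,numpy as np
from h import *
c=camera("wrist"); cv2.imwrite("pics/w1.png",c["pixels"][:,:,::-1]); np.savez("pics/w1.npz",**c)
s=get_state();print(s["clock"],s["eef_pos"],s["orientation"],s["wrist_force"])
print(c["K"],-c["R"].T@c["t"],c["R"].round(3))
print(proj(c,[.471,-.2673,.075]))
E
```

```text
1.15 [ 0.475968   -0.2627003   0.19930348] [-1.79821953e+02 -9.36653843e-02  1.23125325e+01] [ 3.21922023  2.07326935 -1.33050795]
[[286.40021622   0.         319.17539239]
 [  0.         286.40021622 201.17944076]
 [  0.           0.           1.        ]] [ 0.54397423 -0.25023998  0.3435308 ] [[ 0.21  -0.978 -0.001]
 [-0.937 -0.201  0.287]
 [-0.281 -0.06  -0.958]]
[320.73847614 195.69654997]
```

View pics/w1.png

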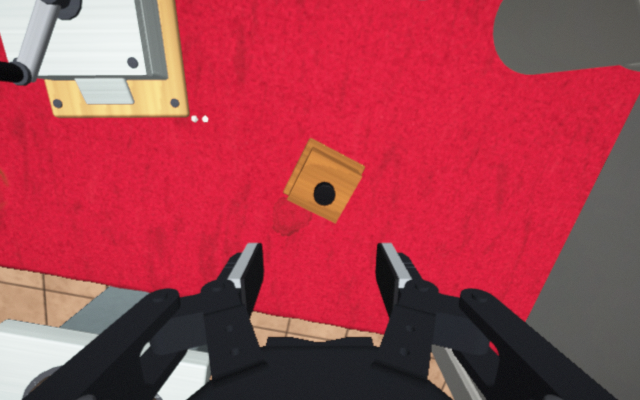

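```bash
cat >> h.py <<'E'
def dark(c,u,v,r,th=60):
    p=c["pixels"].max(2).astype(int); m=np.zeros(p.shape,bool)
    y0,y1,x0,x1=int(v-r),int(v+r),int(u-r),int(u+r)
    n,l,s,ce=cv2.connectedComponentsWithStats((p[y0:y1,x0:x1]<th).astype(np.uint8))
    i=1+np.argmax(s[1:,4]); return ce[i]+[x0,y0],s[i]
def tool(d,yaw): # world dx,dy -> tool
    a=np.radians(yaw); return np.array([d[0]*np.cos(a)+d[1]*np.sin(a),d[0]*np.sin(a)-d[1]*np.cos(a)])*1000
E
python3 - <<'E'
from rig import get_state,camera
import numpy as np
from h import *
c=camera("wrist"); s=get_state();print(s["clock"],s["eef_pos"],s["orientation"],s["wrist_force"])
(u,v),st=dark(c,324,193,25); print(u,v,st)
for z in (.075,.067): X=ray(c,u,v,z);print(X,tool(X-s["eef_pos"],s["orientation"][2]))
E
```

```text
1.2 [ 0.47373721 -0.26427236  0.19956153] [-1.79873451e+02  3.96479021e-02  1.23784679e+01] [ 0.06213065 -1.11778958  0.26841424]
326.55555555555554 198.21680216802167 [ 18  19  20  23 369]
[ 0.47411214 -0.26969007  0.075     ] [-0.7951692   5.37213028]
[ 0.47191684 -0.27036315  0.067     ] [-3.08372963  5.55895915]
```

Emit:
move_arm(
  offset=[
    [0,2,20],
    [0,2,40],
    [0,2,60],
    [0,2,80],
    [0,2,92],
    [0,2,100],
    [0,2,100],
    [0,2,100],
    [0,2,100],
    [0,2,100],
  ],
  twist=[0,0,0,0,0,0,0,0,0,0],
  grip=[50,50,50,50,50,50,50,50,50,50],
)

```text
clock: 2.2
eef_pos: [0.472, -0.2694, 0.1022]
orientation: [179.9, -0.1, 12.1]
wrist_force: [-0.0, 0.6, 0.2]
grip_width: 0.583
grip_force: 0.0
```

```bash
python3 - <<'E'
from rig import get_state,camera
import numpy as np
from h import *
c=camera("wrist"); s=get_state();print(s["clock"],s["eef_pos"],s["orientation"],s["wrist_force"])
u,v=proj(c,[.471,-.268,.07])
(u,v),st=dark(c,u,v,50); print(u,v,st)
for z in (.075,.067): X=ray(c,u,v,z);print(X,tool(X-s["eef_pos"],s["orientation"][2]))
# rim top: topmost row etc
print(ray(c,st[0]+u*0+st[0]*0, v,.075)) 
p=c["pixels"];cv2.imwrite("pics/w2.png",p[150:400,170:470,::-1].repeat(2,0).repeat(2,1))
np.savez("pics/w2.npz",**c)
E
```

```text
2.25 [ 0.47191837 -0.26939857  0.10199841] [ 1.79953345e+02 -5.18960499e-02  1.20870444e+01] [-0.33078886 -0.52534735 -0.1418361 ]
320.934282584885 230.7645125958379 [ 38  31  32  36 913]
[ 0.47489768 -0.26969834  0.075     ] [2.85049492 0.9169908 ]
[ 0.47167263 -0.27045133  0.067     ] [-0.4607376  0.9779662]
[ 0.43705768 -0.09280441  0.075     ]
```

View pics/w2.png

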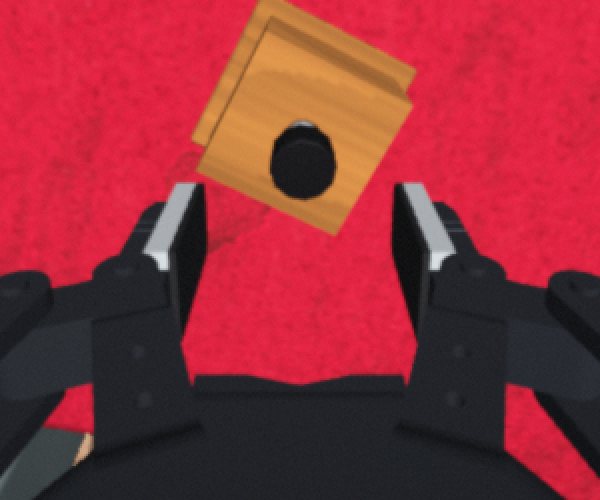

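Emit:
move_arm(
  offset=[
    [0,1,12],
    [0,1,24],
    [0,1,36],
    [0,1,46],
    [0,1,52],
    [0,1,52],
    [0,1,52],
    [0,1,52],
    [0,1,52],
    [0,1,52],
  ],
  twist=[0,0,0,0,0,0,0,0,0,0],
  grip=[50,50,50,50,50,40,30,20,12,12],
  squeeze=30,
)

```text
clock: 3.25
eef_pos: [0.4721, -0.2704, 0.0498]
orientation: [180.0, -0.0, 12.1]
wrist_force: [0.5, -0.4, 0.8]
grip_width: 0.24
grip_force: 29.4
```

Emit:
move_arm(
  offset=[
    [0,0,-15],
    [0,0,-40],
    [0,0,-65],
    [10,-10,-85],
    [40,-43,-85],
    [75,-80,-85],
    [110,-118,-85],
    [145,-155,-85],
    [180,-192,-85],
    [200,-214,-85],
  ],
  twist=[0,0,0,0,0,0,0,0,0,0],
  grip=[12,12,12,12,12,12,12,12,12,12],
)

```text
clock: 4.25
eef_pos: [0.6238, -0.0161, 0.1343]
orientation: [-180.0, -0.0, 12.2]
wrist_force: [0.2, 0.3, 0.1]
grip_width: 0.238
grip_force: 29.5
```

Emit:
move_arm(
  offset=[
    [7,-7,0],
    [12,-12,0],
    [13.6,-14.3,0],
    [13.6,-14.3,0],
    [13.6,-14.3,0],
    [13.6,-14.3,0],
    [13.6,-14.3,0],
  ],
  twist=[0,0,0,0,0,0,0],
  grip=[12,12,12,12,12,12,12],
)

```text
clock: 4.95
eef_pos: [0.6326, -0.003, 0.1345]
orientation: [180.0, -0.0, 12.0]
wrist_force: [0.1, 0.6, -0.2]
grip_width: 0.242
grip_force: 29.5
```

```bash
python3 - <<'E'
from rig import get_state,camera
import numpy as np
from h import *
c=camera("wrist"); s=get_state();print(s["clock"],s["eef_pos"],s["orientation"],s["wrist_force"],s["grip_width"])
e=s["eef_pos"]
print("mouth",proj(c,[.633,-.0022,.068]),"tip",proj(c,[e[0],e[1],e[2]-.0448]))
u,v=proj(c,[.633,-.0022,.068]); u,v=int(u),int(v); print(u,v)
x0,y0=u-60,v-50
cv2.imwrite("pics/w3.png",cv2.resize(c["pixels"][y0:y0+100,x0:x0+120,::-1],None,fx=6,fy=6,interpolation=cv2.INTER_CUBIC))
np.savez("pics/w3.npz",**c); print(x0,y0)
E
```

```text
5.0 [ 0.63265818 -0.00281475  0.13445564] [ 1.79994798e+02 -8.84122542e-03  1.20368450e+01] [ 0.02082669  0.25322606 -0.00182694] 0.24160026874536514
mouth [318.71547011 213.81098834] tip [319.42524496 224.57276021]
318 213
258 163
```

View pics/w3.png

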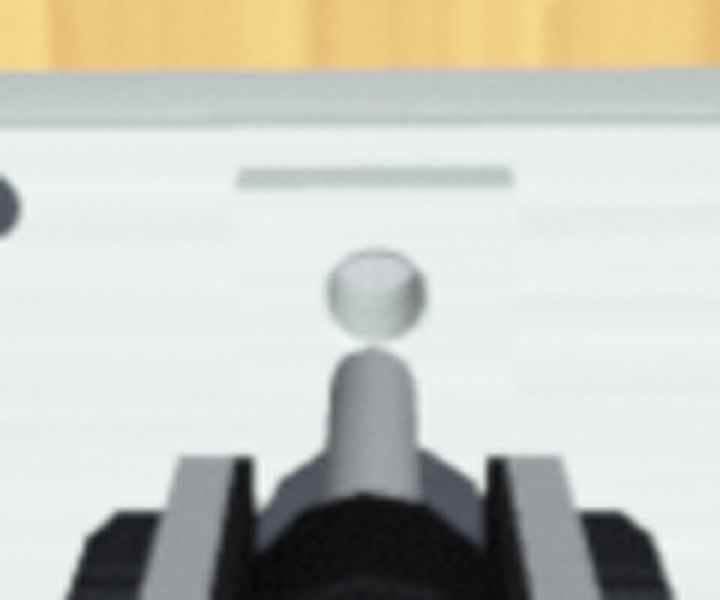

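```bash
python3 - <<'E'
import numpy as np
from h import *
c=dict(np.load("pics/w3.npz"))
f=lambda x,y,z: ray(c,258+(x+.5)/6-.5,163+(y+.5)/6-.5,z)
g=f(377,295,.068);t=f(373,370,.0896); print(g,t,tool((g-t)[:2],12.04))
for z in (.088,.091): print(f(373,370,z))
E
```

```text
[ 0.63492012 -0.00313458  0.068     ] [ 0.63292147 -0.00299166  0.0896    ] [1.9248734  0.55668414]
[ 0.63231386 -0.00312479  0.088     ]
[ 0.63345313 -0.00287517  0.091     ]
```

Emit:
move_arm(
  offset=[
    [1.5,0.3,3],
    [1.5,0.3,8],
    [1.5,0.3,13],
    [1.5,0.3,16],
    [1.5,0.3,18],
    [1.5,0.3,20],
    [1.5,0.3,22],
    [1.5,0.3,24],
    [1.5,0.3,24],
    [1.5,0.3,24],
  ],
  twist=[0,0,0,0,0,0,0,0,0,0],
  grip=[12,12,12,12,12,12,12,12,12,12],
)

```text
clock: 6.0
eef_pos: [0.6344, -0.0022, 0.1104]
orientation: [180.0, -0.0, 12.1]
wrist_force: [0.1, -0.8, -0.3]
grip_width: 0.242
grip_force: 29.5
```

```bash
python3 - <<'E'
from rig import get_state,camera
import numpy as np
from h import *
c=camera("wrist"); s=get_state();print(s["clock"],s["eef_pos"],s["orientation"],s["wrist_force"],s["moment"])
cv2.imwrite("pics/w4.png",cv2.resize(c["pixels"][163:263,258:378,::-1],None,fx=6,fy=6,interpolation=cv2.INTER_CUBIC))
E
```

```text
6.05 [ 0.6344274  -0.00219128  0.11039674] [ 1.79997771e+02 -1.04469701e-02  1.20844729e+01] [-0.08787041  1.15507476 -0.60860563] [0.07489549 0.02556003 0.06485994]
```

View pics/w4.png

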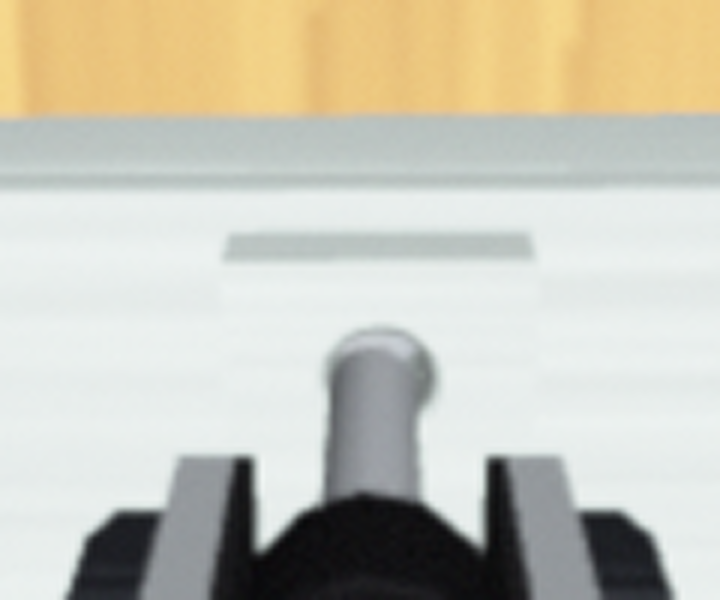

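Emit:
move_arm(
  offset=[
    [0.4,0.7,0],
    [0.5,0.7,2],
    [0.5,0.7,5],
    [0.5,0.7,8],
    [0.5,0.7,11],
    [0.5,0.7,14],
    [0.5,0.7,17],
    [0.5,0.7,19],
    [0.5,0.7,20],
    [0.5,0.7,20],
  ],
  twist=[0,0,0,0,0,0,0,0,0,0],
  grip=[12,12,12,12,12,12,12,12,12,12],
)

```text
clock: 7.05
eef_pos: [0.6349, -0.0027, 0.0901]
orientation: [-180.0, 0.0, 12.1]
wrist_force: [0.3, -0.9, 0.3]
grip_width: 0.241
grip_force: 29.5
```

Emit:
move_arm(
  offset=[
    [0,0,0],
    [0,0,0],
    [0,0,0],
    [0,0,0],
    [0,0,-10],
    [0,0,-25],
    [0,0,-40],
    [0,0,-50],
    [0,0,-50],
    [0,0,-50],
  ],
  twist=[0,0,0,0,0,0,0,0,0,0],
  grip=[30,40,50,50,50,50,50,50,50,50],
)

```text
clock: 8.05
eef_pos: [0.6351, -0.0028, 0.1403]
orientation: [180.0, -0.0, 12.1]
wrist_force: [0.0, 0.5, -0.2]
grip_width: 0.586
grip_force: 0.0
```

```bash
python3 - <<'E'
from rig import get_state,camera
import numpy as np
from h import *
s=get_state();print(s["clock"],s["eef_pos"],s["wrist_force"])
s=camera("scene")
print([proj(s,[.6345,-.003,z]) for z in (.114,.098,.068)])
w=camera("wrist")
a=cv2.resize(s["pixels"][140:240,260:360,::-1],None,fx=4,fy=4,interpolation=cv2.INTER_CUBIC)
b=cv2.resize(w["pixels"][150:350,220:420,::-1],None,fx=2,fy=2)
cv2.imwrite("pics/s5.png",np.hstack([a,b]))
E
```

```text
8.05 [ 0.63507288 -0.0027664   0.14034528] [ 0.00822922  0.49214173 -0.231493  ]
[array([301.46012548, 180.33653759]), array([301.471709  , 185.22714672]), array([301.49308376, 194.25165662])]
```

View pics/s5.png

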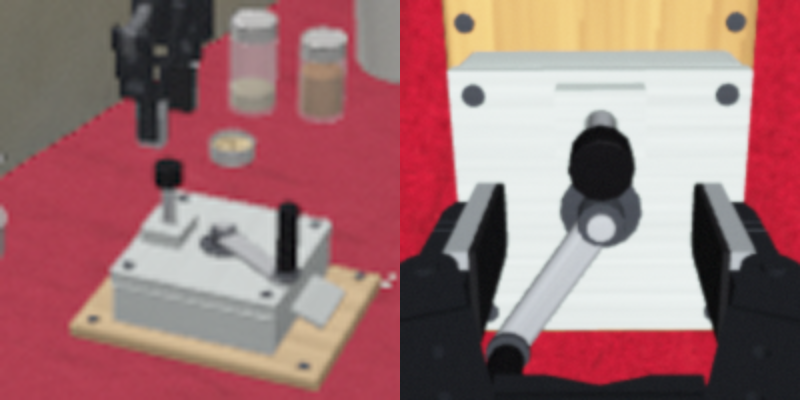

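Emit:
move_arm(
  offset=[
    [-8,-3,-5],
    [-22,-9,-5],
    [-38,-15,-5],
    [-54,-21,-5],
    [-70,-27,-5],
    [-86,-34,-5],
    [-98,-39,-5],
    [-105.7,-41.5,-5],
    [-105.7,-41.5,-5],
    [-105.7,-41.5,-5],
  ],
  twist=[4,9,14,19,24,29,33,33,33,33],
  grip=[42,42,42,42,42,42,42,42,42,42],
)

```text
clock: 9.15
eef_pos: [0.487, -0.1281, 0.145]
orientation: [-177.4, 0.1, -16.2]
wrist_force: [0.1, 0.8, 0.2]
grip_width: 0.494
grip_force: 0.0
```

```bash
python3 - <<'E'
from rig import get_state,camera
import numpy as np
from h import *
s=get_state();print(s["clock"],s["eef_pos"],s["orientation"],s["wrist_force"])
w=camera("wrist"); sc=camera("scene")
print("handle top exp",proj(w,[.5229,.0156,.125]),"hub",proj(w,[.593,-.011,.07]))
a=cv2.resize(sc["pixels"][140:240,260:360,::-1],None,fx=4,fy=4,interpolation=cv2.INTER_CUBIC)
b=cv2.resize(w["pixels"][150:350,220:420,::-1],None,fx=2,fy=2)
cv2.imwrite("pics/s6.png",np.hstack([a,b]))
E
```

```text
9.15 [ 0.48704226 -0.12807959  0.14502331] [-1.77395291e+02  1.35516057e-01 -1.62045398e+01] [0.06238515 0.7771158  0.17697196]
handle top exp [ 92.80021126 242.67942172] hub [136.28933373 120.92628692]
```

View pics/s6.png

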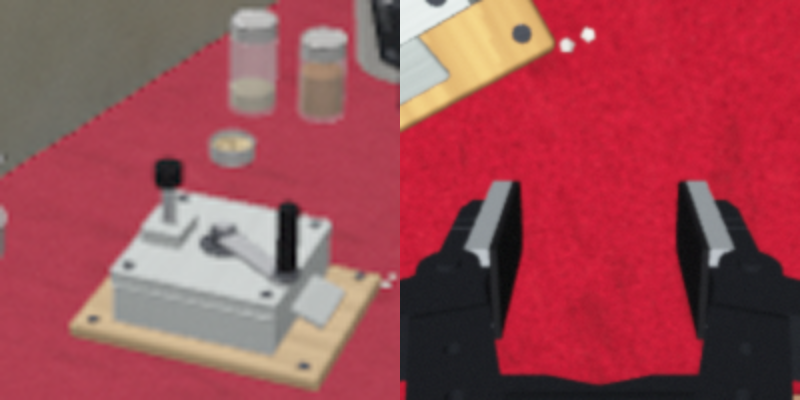

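```bash
python3 - <<'E'
from rig import get_state
s=get_state();print({k:s[k] for k in("clock","joints","joint_velocities","eef_pos","orientation","wrist_force")})
E
```

```text
{'clock': 9.25, 'joints': array([-16.20765166,   5.83709198, -14.67382214,  69.61047988,
         2.64723023, 179.94430961]), 'joint_velocities': array([ 1.33785915,  0.67154057,  0.76662213, -0.25781076,  0.91345689,
        0.03324202]), 'eef_pos': array([ 0.48756145, -0.12750734,  0.14524645]), 'orientation': array([-1.77352653e+02,  1.18821799e-01, -1.61520206e+01]), 'wrist_force': array([1.00356807, 0.09240725, 0.42795534])}
```

Emit:
move_arm(
  offset=[
    [0,0,0],
    [0,0,0],
    [0,0,0],
    [0,0,0],
    [0,0,0],
    [0,0,0],
  ],
  twist=[-6,-12,-18,-24,-29,-29],
  grip=[42,42,42,42,42,42],
)

```text
clock: 9.85
eef_pos: [0.4886, -0.1263, 0.1451]
orientation: [-177.6, -1.2, 13.0]
wrist_force: [-0.3, 0.3, -0.1]
grip_width: 0.493
grip_force: 0.0
```

```bash
python3 - <<'E'
from rig import get_state
s=get_state();print({k:s[k] for k in("clock","joints","joint_velocities","eef_pos","orientation","wrist_force")})
E
```

```text
{'clock': 9.85, 'joints': array([-16.05505889,   5.91583214, -14.60178598,  69.60328157,
         2.67667058, 150.93239808]), 'joint_velocities': array([-0.23996478, -0.08989068, -0.03162568,  0.15944916, -0.03386846,
        4.34472679]), 'eef_pos': array([ 0.48863313, -0.12626175,  0.14512605]), 'orientation': array([-177.6013604 ,   -1.1943756 ,   12.98471317]), 'wrist_force': array([-0.3373989 ,  0.29542696, -0.06623337])}
```

```bash
cat >> h.py <<'E'
from scipy.spatial.transform import Rotation
def off(target,s=None):
    from rig import get_state
    s=s or get_state(); R=Rotation.from_euler("xyz",s["orientation"],degrees=True).as_matrix()
    return R.T@(np.array(target)-s["eef_pos"])*1000,R
E
python3 - <<'E'
from h import *
print(off([.5229,.0156,.145])[0],off([.5229,.0156,.097])[0])
print(off([0,0,0])[1])
E
```

```text
[  65.24892758 -130.35830656    6.94827245] [  64.24840229 -128.34985033   54.8957964 ]
[[ 0.97421834  0.22534428  0.01088974]
 [ 0.22464226 -0.97338026  0.0454612 ]
 [ 0.02084428 -0.04184284 -0.99890675]]
```

Emit:
move_arm(
  offset=[
    [10,-20,3],
    [25,-50,4],
    [40,-80,5],
    [55,-110,6],
    [65,-130,7],
    [65,-130,7],
    [65,-129,20],
    [64.5,-128.7,40],
    [64,-128,55],
    [64,-128,55],
  ],
  twist=[0,0,0,0,0,0,0,0,0,0],
  grip=[42,42,42,42,42,42,42,42,42,42],
)

```text
clock: 10.85
eef_pos: [0.5203, 0.0135, 0.094]
orientation: [-177.6, -0.9, 12.8]
wrist_force: [-0.2, 0.3, 0.5]
grip_width: 0.494
grip_force: 0.0
```

```bash
python3 - <<'E'
from rig import get_state,camera
from h import *
s=get_state();print(s["clock"],s["eef_pos"],s["orientation"],s["wrist_force"],s["joints"])
c=camera("scene")
for z in(.114,.098,.068):print(proj(c,[.6345,-.003,z]))
print(dark(c,301.5,183,14,70))
c=camera("top"); print(dark(c,*proj(c,[.6345,-.003,.114]),12,70))
E
```

```text
10.85 [0.52027648 0.01348936 0.09402489] [-177.57471364   -0.91163692   12.77607269] [-0.15634443  0.29395524  0.46036928] [ 2.82495738e-02  8.49906381e+00 -1.82045643e+01  6.29426879e+01
  2.56663021e+00  1.67240802e+02]
[301.46012548 180.33653759]
[301.471709   185.22714672]
[301.49308376 194.25165662]
(array([301.5, 183. ]), array([12, 11,  6,  7, 38], dtype=int32))
(array([318.54716981, 179.43396226]), array([ 9, 10,  8,  8, 53], dtype=int32))
```

Emit:
move_arm(
  offset=[
    [0,0,0],
    [0,0,0],
    [-1,4,0],
    [-2,8,0],
    [-3,12,0],
    [-4.2,16,0],
    [-5.2,20,0],
    [-6.2,24,0],
    [-7,28,0],
    [-7.6,30,0],
  ],
  twist=[0,0,0,0,0,0,0,0,0,0],
  grip=[32,30,30,30,30,30,30,30,30,30],
)

```text
clock: 11.95
eef_pos: [0.5218, -0.017, 0.0956]
orientation: [-177.6, -1.2, 12.9]
wrist_force: [-1.0, 1.3, 0.8]
grip_width: 0.351
grip_force: 0.8
```

```bash
cat > chk.py <<'E'
from rig import get_state,camera
from h import *
s=get_state();print(s["clock"],s["eef_pos"],s["orientation"],"F",s["wrist_force"],"w",s["grip_width"]*85.4)
c=camera("scene"); print("head",*dark(c,301.5,185,15,70))
e=s["eef_pos"]-[.593,-.011,0]; print("tcp r,phi",np.hypot(e[0],e[1]),np.degrees(np.arctan2(e[1],e[0]))%360)
R=off([0,0,0],s)[1]
for p in range(180,231,5):
    a=np.radians(p); t=np.array([.593+.075*np.cos(a),-.011+.075*np.sin(a),s["eef_pos"][2]])+.007*R[:,1]
    if "-p" in __import__("sys").argv: print(p,off(t,s)[0].round(1))
E
python3 chk.py; python3 - <<'E'
from rig import camera
from h import *
c=camera("wrist");np.savez("pics/w7.npz",**c)
a=cv2.resize(c["pixels"][50:400,120:520,::-1],None,fx=1.5,fy=1.5); cv2.imwrite("pics/w7.png",a)
for p in (175,180,185):
    q=np.radians(p); print(p,proj(c,[.593+.075*np.cos(q),-.011+.075*np.sin(q),.125]))
print(proj(c,[.593,-.011,.08]))
E
```

```text
11.95 [ 0.52177508 -0.01700654  0.09564135] [-177.64031395   -1.19948523   12.86426751] F [-1.01972947  1.33412434  0.82350601] w 30.013283437571264
head [302.95 182.1 ] [14  9  7  7 40]
tcp r,phi 0.07147774364553004 184.8204634896723
175 [288.35035274 283.7256597 ]
180 [302.21613578 287.41591553]
185 [316.3121013  290.02755373]
[339.38401218 121.290949  ]
```

View pics/w7.png

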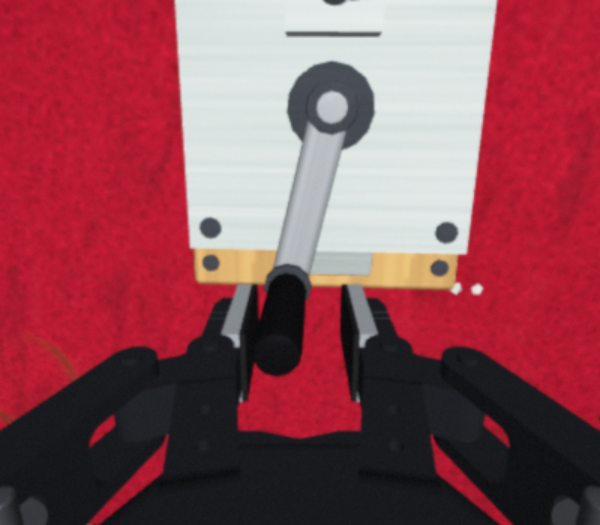

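Emit:
move_arm(
  offset=[
    [-0.2,1,0],
    [-0.3,2,0],
    [-0.5,3,0],
    [-0.7,4,0],
    [-0.9,5,0],
    [-0.9,5,0],
  ],
  twist=[0,0,0,0,0,0],
  grip=[30,30,30,30,30,30],
)

```text
clock: 12.65
eef_pos: [0.5219, -0.0217, 0.0954]
orientation: [-177.6, -1.2, 12.9]
wrist_force: [-0.2, 1.2, 0.7]
grip_width: 0.35
grip_force: 0.4
```

```bash
python3 chk.py
```

```text
12.65 [ 0.52189519 -0.02168444  0.0954377 ] [-177.63230707   -1.19402782   12.88330946] F [-0.16543291  1.23110766  0.70091248] w 29.929992614229747
head [302.87179487 182.07692308] [14  9  7  7 39]
tcp r,phi 0.07190306545754772 188.5455206176395
```

Emit:
move_arm(
  offset=[
    [-0.1,1,0],
    [-0.2,2,0],
    [-0.3,3,0],
    [-0.4,4,0],
    [-0.5,5.2,0],
    [-0.5,5.2,0],
  ],
  twist=[0,0,0,0,0,0],
  grip=[30,30,30,30,30,30],
)

```text
clock: 13.3
eef_pos: [0.5226, -0.0269, 0.0951]
orientation: [-177.6, -1.2, 12.9]
wrist_force: [-0.2, 0.6, 0.5]
grip_width: 0.353
grip_force: 0.3
```

```bash
python3 chk.py
```

```text
13.3 [ 0.52256726 -0.02689039  0.09514401] [-177.63209777   -1.18788896   12.88110807] F [-0.19986779  0.55324147  0.48377914] w 30.134956805490717
head [302.87179487 182.07692308] [14  9  7  7 39]
tcp r,phi 0.07220301787321835 192.71369431828992
```

Emit:
move_arm(
  offset=[
    [0,1,0],
    [0,2,0],
    [-0.1,3,0],
    [-0.1,4,0],
    [-0.2,5.2,0],
    [-0.2,5.2,0],
  ],
  twist=[0,0,0,0,0,0],
  grip=[30,30,30,30,30,30],
)

```text
clock: 13.95
eef_pos: [0.5236, -0.032, 0.095]
orientation: [-177.6, -1.2, 12.9]
wrist_force: [-0.4, 0.9, 0.3]
grip_width: 0.352
grip_force: 0.3
```

```bash
python3 chk.py
```

```text
13.95 [ 0.52362613 -0.03201185  0.09501245] [-177.63502852   -1.20006629   12.88038393] F [-0.44031871  0.91649569  0.29391637] w 30.060289694444265
head [302.87179487 182.07692308] [14  9  7  7 39]
tcp r,phi 0.07248607964391371 196.8504293192552
```

Emit:
move_arm(
  offset=[
    [0.1,1,0],
    [0.2,2,0],
    [0.3,3,0],
    [0.4,4,0],
    [0.5,5,0],
    [0.5,5,0],
  ],
  twist=[-0.8,-1.6,-2.4,-3.2,-4,-4],
  grip=[30,30,30,30,30,30],
)

```text
clock: 14.6
eef_pos: [0.5253, -0.0368, 0.0949]
orientation: [-177.7, -1.4, 16.9]
wrist_force: [-0.2, 0.2, -0.1]
grip_width: 0.353
grip_force: 0.3
```

```bash
python3 chk.py
```

```text
14.6 [ 0.52528864 -0.03675847  0.09485145] [-177.72870232   -1.36838685   16.90807725] F [-0.20461116  0.23082549 -0.09458696] w 30.136508470684987
head [302.87179487 182.07692308] [14  9  7  7 39]
tcp r,phi 0.07244533339796348 200.8276021241619
```

Emit:
move_arm(
  offset=[
    [0.1,1,0],
    [0.2,2,0],
    [0.3,3,0],
    [0.4,4,0],
    [0.5,5,0],
    [0.5,5,0],
  ],
  twist=[-0.8,-1.6,-2.4,-3.2,-4,-4],
  grip=[30,30,30,30,30,30],
)

```text
clock: 15.25
eef_pos: [0.5271, -0.0414, 0.0945]
orientation: [-177.8, -1.5, 20.9]
wrist_force: [0.2, 1.2, 0.7]
grip_width: 0.353
grip_force: 0.2
```

```bash
python3 chk.py
```

```text
15.25 [ 0.52709401 -0.04139284  0.09453835] [-177.8228811    -1.5035845    20.90775503] F [0.2482279  1.223678   0.73089989] w 30.18076547990056
head [302.87179487 182.07692308] [14  9  7  7 39]
tcp r,phi 0.07257633618790006 204.75699672888103
```

Emit:
move_arm(
  offset=[
    [0.1,1,0],
    [0.2,2,0],
    [0.3,3,0],
    [0.4,4,0],
    [0.5,5,0],
    [0.5,5,0],
  ],
  twist=[-0.8,-1.6,-2.4,-3.2,-4,-4],
  grip=[30,30,30,30,30,30],
)

```text
clock: 15.9
eef_pos: [0.5294, -0.0459, 0.0944]
orientation: [-177.9, -1.7, 24.9]
wrist_force: [0.2, 0.7, 1.1]
grip_width: 0.348
grip_force: 0.2
```

```bash
python3 chk.py
```

```text
15.9 [ 0.52936132 -0.04585986  0.09440209] [-177.93415793   -1.65684567   24.90797835] F [0.18571905 0.68271469 1.14915722] w 29.71299974624882
head [302.87179487 182.07692308] [14  9  7  7 39]
tcp r,phi 0.07256095236798521 208.71295153966943
```

Emit:
move_arm(
  offset=[
    [0.1,1,0],
    [0.2,2,0],
    [0.3,3,0],
    [0.4,4,0],
    [0.5,5,0],
    [0.5,5,0],
  ],
  twist=[-0.8,-1.6,-2.4,-3.2,-4,-4],
  grip=[30,30,30,30,30,30],
)

```text
clock: 16.55
eef_pos: [0.532, -0.0502, 0.0942]
orientation: [-178.1, -1.8, 28.9]
wrist_force: [-1.2, 0.1, 0.1]
grip_width: 0.349
grip_force: 0.2
```

```bash
python3 chk.py
```

```text
16.55 [ 0.53195506 -0.05020087  0.09422875] [-178.05776533   -1.79644015   28.9053312 ] F [-1.18738268  0.11866624  0.09356233] w 29.777723389519426
head [302.56756757 182.24324324] [14  9  6  7 37]
tcp r,phi 0.07254786312044782 212.7071194319422
```

Emit:
move_arm(
  offset=[
    [0.1,0.8,0],
    [0.1,1.6,0],
    [0.2,2.4,0],
    [0.3,3.2,0],
    [0.3,3.2,0],
  ],
  twist=[-0.6,-1.2,-1.8,-2.5,-2.5],
  grip=[30,30,30,30,30],
)

```text
clock: 17.1
eef_pos: [0.5337, -0.0528, 0.0941]
orientation: [-178.1, -1.9, 31.4]
wrist_force: [-0.7, 0.8, -0.1]
grip_width: 0.352
grip_force: 0.2
```

```bash
python3 chk.py
```

```text
17.1 [ 0.53374033 -0.05278033  0.09414267] [-178.13239729   -1.87908843   31.4086749 ] F [-0.66351158  0.76287482 -0.10202029] w 30.03337580784015
head [302.57142857 182.42857143] [14 10  6  6 35]
tcp r,phi 0.07250726844528069 215.18530056524136
```

Emit:
move_arm(
  offset=[
    [0.1,0.6,0],
    [0.1,1.2,0],
    [0.2,1.8,0],
    [0.2,2.5,0],
    [0.2,2.5,0],
  ],
  twist=[-0.5,-1.0,-1.5,-2,-2],
  grip=[30,30,30,30,30],
)

```text
clock: 17.65
eef_pos: [0.5352, -0.0548, 0.0941]
orientation: [-178.2, -1.9, 33.4]
wrist_force: [-0.8, 0.5, 0.6]
grip_width: 0.35
grip_force: 0.3
```

```bash
python3 chk.py
```

```text
17.65 [ 0.5352256  -0.05477591  0.09408792] [-178.19695115   -1.94873889   33.39926573] F [-0.77991805  0.46442689  0.63776011] w 29.929900771544318
head [302.42857143 182.42857143] [14 10  6  6 35]
tcp r,phi 0.07248593627912688 217.15136597583938
```

Emit:
move_arm(
  offset=[
    [0.1,0.6,0],
    [0.1,1.2,0],
    [0.2,1.8,0],
    [0.2,2.5,0],
    [0.2,2.5,0],
  ],
  twist=[-0.5,-1.0,-1.5,-2,-2],
  grip=[30,30,30,30,30],
)

```text
clock: 18.2
eef_pos: [0.5368, -0.0568, 0.094]
orientation: [-178.3, -2.0, 35.4]
wrist_force: [-0.2, 0.9, 0.5]
grip_width: 0.35
grip_force: 0.2
```

```bash
python3 chk.py
```

```text
18.2 [ 0.53677147 -0.05677948  0.09400192] [-178.2687072    -2.00915164   35.39812738] F [-0.17213569  0.86213017  0.46230178] w 29.87542632742718
head [301.5 189.5] [13 16  6  8 40]
tcp r,phi 0.07250798574794108 219.1513818591732
```

Emit:
move_arm(
  offset=[
    [0.1,0.5,0],
    [0.1,1,0],
    [0.1,1.5,0],
    [0.2,2,0],
    [0.2,2.5,0],
    [0.2,2.5,0],
  ],
  twist=[-0.4,-0.8,-1.2,-1.6,-2,-2],
  grip=[30,30,30,30,30,30],
)

```text
clock: 18.85
eef_pos: [0.5384, -0.0586, 0.094]
orientation: [-178.3, -2.1, 37.4]
wrist_force: [-0.8, 1.4, 1.0]
grip_width: 0.348
grip_force: 0.3
```

Emit:
move_arm(
  offset=[
    [0,0.3,0],
    [0,0.6,0],
    [0.1,0.9,0],
    [0.1,1.2,0],
    [0.1,1.5,0],
    [0.1,1.5,0],
  ],
  twist=[-0.2,-0.4,-0.6,-0.8,-1,-1],
  grip=[30,30,30,30,30,30],
)

```text
clock: 19.45
eef_pos: [0.5393, -0.0598, 0.0939]
orientation: [-178.4, -2.1, 38.4]
wrist_force: [-0.3, 0.8, 1.1]
grip_width: 0.351
grip_force: 0.4
```

Emit:
move_arm(
  offset=[
    [0,0.3,0],
    [0,0.6,0],
    [0.1,0.9,0],
    [0.1,1.2,0],
    [0.1,1.5,0],
    [0.1,1.5,0],
  ],
  twist=[-0.2,-0.4,-0.6,-0.8,-1,-1],
  grip=[30,30,30,30,30,30],
)

```text
clock: 20.05
eef_pos: [0.5403, -0.0608, 0.0939]
orientation: [-178.4, -2.1, 39.4]
wrist_force: [-0.8, 0.6, 0.4]
grip_width: 0.353
grip_force: 0.6
```

Emit:
move_arm(
  offset=[
    [0,0.2,0],
    [0,0.4,0],
    [0,0.6,0],
    [0,0.8,0],
    [0,1,0],
    [0,1,0],
  ],
  twist=[-0.1,-0.3,-0.4,-0.6,-0.7,-0.7],
  grip=[30,30,30,30,30,30],
)

```text
clock: 20.65
eef_pos: [0.5408, -0.0613, 0.0938]
orientation: [-178.4, -2.2, 40.1]
wrist_force: [-2.4, 3.1, 2.4]
grip_width: 0.351
grip_force: 2.2
```

Emit:
move_arm(
  offset=[
    [0,0.1,0],
    [0,0.2,0],
    [0,0.2,0],
    [0,0.2,0],
  ],
  twist=[0,0,0,0],
  grip=[30,30,30,30],
)

```text
clock: 21.05
eef_pos: [0.5409, -0.0615, 0.0938]
orientation: [-178.4, -2.2, 40.1]
wrist_force: [-2.8, 4.2, 2.2]
grip_width: 0.354
grip_force: 2.6
```

```bash
python3 chk.py
```

```text
21.05 [ 0.54088667 -0.06150772  0.09380741] [-178.39569549   -2.15128927   40.09248346] F [-2.77800366  4.15336163  2.1646355 ] w 30.20696940377686
head [301.65789474 189.23684211] [13 16  7  7 38]
tcp r,phi 0.07257292198366674 224.1036187422305
```

Emit:
move_arm(
  offset=[
    [0,-2,0],
    [0,-4,0],
    [0,-6.5,0],
    [0,-6.5,0],
    [0,-6.5,0],
    [0,-6.5,-10],
    [0,-6.5,-30],
    [0,-6.5,-50],
    [0,-6.5,-65],
    [0,-6.5,-65],
  ],
  twist=[0,0,0,0,0,0,0,0,0,0],
  grip=[30,30,36,42,42,42,42,42,42,42],
)

```text
clock: 22.1
eef_pos: [0.5377, -0.0601, 0.1619]
orientation: [-178.6, -2.3, 40.1]
wrist_force: [0.9, -0.9, 0.1]
grip_width: 0.497
grip_force: 0.0
```

```bash
python3 chk.py; python3 - <<'E'
from h import *
for z in (.15,.11,.095): print(off([.6348,-.003,z])[0])
E
```

```text
22.1 [ 0.53765718 -0.06008104  0.16190792] [-178.63726687   -2.32395533   40.08475984] F [ 0.94454795 -0.93260914  0.10387841] w 42.42187059218727
head [301.65  189.425] [13 16  7  8 40]
tcp r,phi 0.07397145948001745 221.56836694119875
[110.97314898  19.7296798   14.20791456]
[109.40393502  20.73867659  54.16438453]
[108.81547978  21.11705039  69.14806077]
```

Emit:
move_arm(
  offset=[
    [15,3,4],
    [35,7,5],
    [60,11,8],
    [85,15,10],
    [103,18,14],
    [111,19.7,14],
    [111,19.7,14],
    [110,20,34],
    [109.4,20.7,54],
    [109.4,20.7,54],
  ],
  twist=[0,0,0,0,0,0,0,0,0,0],
  grip=[30,15,0,0,0,0,0,0,0,0],
)

```text
clock: 23.15
eef_pos: [0.6313, -0.0031, 0.1056]
orientation: [-178.2, -1.9, 40.1]
wrist_force: [-0.3, -0.9, 0.5]
grip_width: 0.0
grip_force: 0.0
```

```bash
python3 - <<'E'
from rig import *
from h import *
s=get_state();print(s["eef_pos"],s["wrist_force"],s["grip_width"])
for z in (.11,.095,.084): print(off([.6348,-.003,z])[0])
E
```

```text
[ 0.63132936 -0.0030626   0.10560679] [-0.28137206 -0.88020386  0.52471408] 0.00024160602924178697
[ 2.8417784   2.05158288 -4.36633966]
[ 2.34234141  2.51400899 10.61820988]
[ 1.97608762  2.85312147 21.60687954]
```

Emit:
move_arm(
  offset=[
    [2.5,2.3,2],
    [2.5,2.3,4],
    [2.4,2.4,6],
    [2.4,2.4,8],
    [2.4,2.4,8],
    [2.4,2.4,8],
  ],
  twist=[0,0,0,0,0,0],
  grip=[0,0,0,0,0,0],
)

```text
clock: 23.75
eef_pos: [0.6372, -0.0026, 0.1007]
orientation: [-178.4, -2.2, 40.1]
wrist_force: [0.1, -0.7, 0.4]
grip_width: 0.0
grip_force: 0.0
```

```bash
python3 - <<'E'
from rig import *
from h import *
s=get_state();print(s["eef_pos"],s["wrist_force"],s["grip_width"])
for z in (.095,.084): print(off([.6348,-.003,z])[0])
E
```

```text
[ 0.63720536 -0.00260798  0.10067389] [ 0.10803666 -0.66345986  0.43809191] 8.397088139882992e-05
[-2.30419698 -1.0955423   5.62343163]
[-2.71707612 -0.79475256 16.61156416]
```

Emit:
move_arm(
  offset=[
    [-2.3,-1.1,1],
    [-2.3,-1.1,2],
    [-2.3,-1.1,3],
    [-2.3,-1.1,4],
    [-2.3,-1.1,5],
    [-2.4,-1.1,6],
    [-2.4,-1,7],
    [-2.4,-1,8],
    [-2.4,-1,9],
    [-2.4,-1,10],
  ],
  twist=[0,0,0,0,0,0,0,0,0,0],
  grip=[0,0,0,0,0,0,0,0,0,0],
)

```text
clock: 24.75
eef_pos: [0.6355, -0.0031, 0.0915]
orientation: [-178.5, -2.2, 40.1]
wrist_force: [-0.9, -0.4, 6.3]
grip_width: -0.001
grip_force: 2.8
```

Emit:
move_arm(
  offset=[
    [0,0,0.5],
    [0,0,1],
    [0,0,1.5],
    [0,0,2],
    [0,0,2.5],
    [0,0,3],
    [0,0,3.5],
    [0,0,4],
    [0,0,4],
  ],
  twist=[0,0,0,0,0,0,0,0,0],
  grip=[0,0,0,0,0,0,0,0,0],
)

```text
clock: 25.65
eef_pos: [0.6355, -0.0031, 0.0876]
orientation: [-178.5, -2.2, 40.1]
wrist_force: [-0.4, -0.5, 5.5]
grip_width: 0.005
grip_force: 2.7
```

```bash
python3 chk.py
```

```text
25.65 [ 0.63554144 -0.00306954  0.08758315] [-178.52948599   -2.21162426   40.07839226] F [-0.38632642 -0.46080424  5.54283926] w 0.4296213240389805
head [302.30327869 176.83606557] [ 12   0  11  18 122]
tcp r,phi 0.04327431816260516 10.559711777842654
```

Emit:
move_arm(
  offset=[
    [0,0,0.5],
    [0,0,1],
    [0,0,1.4],
    [0,0,1.8],
    [0,0,2.1],
    [0,0,2.4],
    [0,0,2.4],
  ],
  twist=[0,0,0,0,0,0,0],
  grip=[0,0,0,0,0,0,0],
)

```text
clock: 26.4
eef_pos: [0.6356, -0.0031, 0.0853]
orientation: [-178.5, -2.2, 40.1]
wrist_force: [-1.4, -1.2, 6.3]
grip_width: 0.001
grip_force: 3.0
```

Emit:
move_arm(
  offset=[
    [0,0,0.3],
    [0,0,0.6],
    [0,0,0.9],
    [0,0,1.1],
    [0,0,1.1],
  ],
  twist=[0,0,0,0,0],
  grip=[0,0,0,0,0],
)

```text
clock: 26.9
eef_pos: [0.6356, -0.0031, 0.0844]
orientation: [-178.6, -2.2, 40.1]
wrist_force: [-1.0, -1.7, 7.3]
grip_width: -0.003
grip_force: 3.7
```

Emit:
move_arm(
  offset=[
    [0,0,0.3],
    [0,0,0.6],
    [0,0,0.6],
    [0,0,0.6],
  ],
  twist=[0,0,0,0],
  grip=[0,0,0,0],
)

```text
clock: 27.3
eef_pos: [0.6356, -0.0031, 0.0843]
orientation: [-178.6, -2.2, 40.1]
wrist_force: [-2.4, -2.3, 9.5]
grip_width: 0.001
grip_force: 5.0
```

Emit:
move_arm(
  offset=[
    [0,0,0.4],
    [0,0,0.8],
    [0,0,1],
    [0,0,1],
    [0,0,1],
  ],
  twist=[0,0,0,0,0],
  grip=[0,0,0,0,0],
)

```text
clock: 27.8
eef_pos: [0.6357, -0.0031, 0.0842]
orientation: [-178.6, -2.3, 40.1]
wrist_force: [-4.8, -1.3, 15.1]
grip_width: -0.004
grip_force: 7.3
```

Emit:
move_arm(
  offset=[
    [0,0,0],
    [0,0,-1],
    [0,0,-3],
    [0,0,-10],
    [0,0,-25],
    [0,0,-45],
    [0,0,-70],
    [0,0,-80],
    [0,0,-80],
    [0,0,-80],
  ],
  twist=[0,0,0,0,0,0,0,0,0,0],
  grip=[0,0,0,0,0,0,0,0,0,0],
)

```text
clock: 28.8
eef_pos: [0.6338, -0.0061, 0.1604]
orientation: [-178.4, -2.1, 40.1]
wrist_force: [0.7, 0.3, -0.2]
grip_width: 0.001
grip_force: 0.0
```

```bash
python3 - <<'E'
from rig import *
from h import *
s=get_state();print(s["clock"],s["eef_pos"],s["wrist_force"])
c=camera("scene"); print(dark(c,301.5,190,10,70),proj(c,[.6345,-.003,.076]),proj(c,[.6345,-.003,.085]))
E
```

```text
28.8 [ 0.63384642 -0.00609742  0.16042383] [ 0.74925203  0.32165143 -0.23700888]
(array([301.5       , 192.16666667]), array([ 8,  9,  6,  7, 36], dtype=int32)) [301.48742717 191.86341864] [301.48102599 189.16081582]
```

```bash
python3 -c "
from rig import *
print(sign_off())"
```

```text
the job is handed in; nothing more can be done
None
```

The mill is locked and the job is handed in at about 29 s of robot time, but sign-off returned no verdict: the pin stood in the guide, dropped in and caught the crank at about 5 N on the handle, and was pressed home with a final push of about 15 N.

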